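# Clear the terminal box and snap its cover on

### The arm

A 6-joint arm with a two-finger parallel gripper is mounted at the origin on a cart in front of the work surface, level with it; the furniture and walls round the work are solid. World frame = base frame: x ahead of the robot, y to its left, z up, the work surface at z = 0. Lengths are in mm, angles in rad, forces in N, time in s.
With the tool pointing down it reaches from about 350 to 775 mm from the base axis. Payload 7.3 kg.
Tool frame: the origin (TCP) lies midway between the tips of the shut fingers; the grasp point (between the pads) lies 19 mm behind it; z points along the fingers, y is the line along which they close (so a half turn about z gives the same grasp; the last joint's range is limited). The gripper opens to 92 mm and grips with 3 to 60 N. Pads are 19 mm wide; open, the fingers measure 130 mm over their backs; the gripper's body (75 mm by 190 mm) begins 47 mm behind the grasp point.
Start: joints at [-1.385, 0.342, 1.524, -0, 1.275, -0.146], TCP at [171.039, -496.377, 226.741] pointing down, gripper open.
Joint ranges: [-2.53, 2.53], [-0.77, 2.02], [0.04, 2.7], [-1, 4.14], [0.28, 2.66], [-3.11, 3.11]. Speed limits (rad/s): [2.57, 2.57, 3.14, 3.14, 3.14, 3.14].

### API

Orientations are given as [roll, pitch, yaw] about the fixed x, y, z axes, in that order (R = Rz(yaw) Ry(pitch) Rx(roll)).
In Python, from plant import bot gives the robot as it stands.
- The arm moves only by the tool jog_arm, never from a script. Its arguments are lists of equal length, an entry for each row: "dp": the shift along the tool's x, y, z in m, a list of three; "twist": the turn about the tool's z in degrees. A call has 1 to 10 rows; each row shifts and turns the commanded pose from where the row before left it, along the tool's axes as they then stand; what a row does not reach is not made up. A row lasts 1/8 s, in which the tool goes at most 62.5 mm and 10.7 degrees, less where a joint would pass 70% of its speed; a pose out of reach is approached as far as the arm can. A call is refused whole if a number of a shift passes 0.0625 or a number of a turn 10.7, either way. A call with a gripper value outside its range is refused whole. "jaw" is the finger opening in m, from 0 to 0.0918, set as the call begins (left out, the last holds). The fingers move at their own pace and stop on an object; the grip force is fixed at half the most. Time passes only in rows, so rows that do not move let the fingers close. It gives the time, the measured TCP pose, the force, the opening and the grip force at its end, in the units of the state.
- bot.get_obs(): the state, without advancing time (a new reading comes with each control period).
- bot.capture(name): name is "scene" or "top" or "wrist"; returns the picture (420x560x3 uint8, blue, green, red); there is no depth.
- bot.camera_params(name): a dict with "fx", "fy", "cx", "cy" (pixels), "k1" (the pictures are not rectified: a ray, as slopes to the right and down, at radius r is drawn at 1 + k1 r^2 times it, then the intrinsics apply), "R" (3x3) and "t" (3): a world point X has camera coordinates R X + t. Camera axes: x right, y down, z forward; pixel columns grow to the right and rows downward; lengths in mm; the calibration is good to about 2 mm. A picture is of the moment at which its call begins: read the wrist's pose just before it. camera_params takes no time and is no camera call; for the wrist camera it gives the pose at the moment of the call.
- bot.close_job(): hands the job in; it is judged then, once.
Trained networks look in the newest picture that a camera, given by its name, has taken for a name from the list of things; names that differ only in an ending like _2 or _b are one class to them, and where a whole thing is asked for, a point or a joint stands for the part that bears it (a point fixed in the world has none). Each returns a list of dicts, best first, with "confidence" (0 to 1); they miss things now and then, are a little off and sometimes report something else, mostly with a low value. They report only what shows in the picture. A call takes as long as a camera call. They do not tell look-alikes from the thing itself.
- bot.find_in(camera, label): "bbox" ([centre column, centre row, width, height] in pixels, round what is visible of it).
- bot.masks_of(camera, label): "pixels" (420x560 bool, what is visible of it) and "bbox" ([centre column, centre row, width, height] in pixels, round what is visible of it).
The state is a dict: "time": time; "joint_positions": joint angles; "dq": joint speeds; "tau": joint torques, N m; "tool_pos": TCP position; "tcp_rot": TCP orientation; "contact_force": force on the tool from outside, world axes, zero at the start; "moment": the same for the moment, N m; "grip_width": finger opening in mm; "finger_force": force on a finger pad.
Only numpy, scipy, OpenCV 4.12 (cv2) and the standard library are available. Lean on these libraries where they do the work, as an engineer would, in place of code of your own. Each camera call takes 0.05 s, during which the arm holds its last target. There are 200 camera calls.

### The job

A stray bottle cap is lying in the open terminal box on the desk: lift it out and set it down on the desk, a hand's width or more clear of the box. Then fit the loose cover over the box and press it straight down until the catches at both ends snap and the cover sits level and fully home. Finish while holding: do not let go or ease off, the program ends with the gripper still pressing the cover down firmly (about 10 N or more, without ever crushing it); leave the roll, the beaker and the jar where they stand.

Things in the scene. Friction and masses are not known exactly. Their poses are not given: they have to be found in the camera images.
- terminal_box: grey plastic terminal box fixed to the desk, open at the top, 84 mm long (its x) by 68 mm wide (its y), 50 mm high; origin at the centre of its underside on the desk, z up. Screw ears, 4 mm high, reach 56 mm from the centre at both ends; a black stub on the +y side reaches 51 mm from the centre, below 22 mm. At each end (+x, -x) a black catch bulges from the wall
- box_mouth (a point): centre of the box's mouth, 50 mm above the desk; axes as the box. The upper 10 mm of the walls slope inward about 3 mm all round as a lead-in. Inside, a black terminal block, its top 40 mm above the desk (the stray cap stands on it)
- box_posts: four round posts inside the box's corners, their tops level with the mouth (50 mm above the desk), on which the cover lands when fully home; origin as the box. Snapping the cover on takes about 6 to 12 N downward in all, then the force drops, and it rises again as the cover lands on the posts
- catch_a (a joint): sprung catch at the box's +x end, 40 mm above the desk, bulging 4.5 mm out of the wall: 0 = out, positive = pushed in (m), at most 6.5 mm. It is pushed in about 3 mm while the cover's ridge passes and then springs back over it, with little friction
- catch_b (a joint): sprung catch at the box's -x end, the same
- cover_grip (a point): centre of the grip rib on the loose cover (a grey lid lying right way up on the desk): rib 50 mm long (cover's x), 16 mm wide (y), 24 mm high, upright on the middle of the lid. This point is 12 mm above the lid's flat top and 36 mm above the skirt's lower edge; z up. Fully home it is 66 mm above the desk (16 mm above the box's mouth), straight over it. Cover 0.07 to 0.14 kg
- cover_rim (a point): centre of the cover's open underside, level with the skirt's lower edge; axes as the cover, 102 mm (x) by 77 mm (y), 24 mm high without the rib. Fits either way round (half a turn), its x along the box's x; the 20 mm skirt goes outside the box walls with 1.5 mm play a side. A ridge inside the skirt at each end meets the catches 13 mm above home and passes them 6 mm above home
- cap_center (a point): white round bottle cap, 31 mm across, 20 mm high, standing on the terminal block in the box; this point is its centre, half-way up (50 mm above the desk at the start, so that its upper 10 mm stand above the box's rim). 12 g. The bare desk on the right, beside and beyond the nearer of box and cover and before the beaker, is free to take it
- label_roll_1: bystander: upright roll of labels, 67 mm across, 45 mm high; origin at the centre of its underside. Leave alone
- glass_beaker: bystander: clear beaker, 70 mm across, 90 mm high; origin at the centre of its underside. Leave alone
- retain_jar: bystander: small jar with a lid, 64 mm across, 94 mm high; origin at the centre of its underside. Leave alone.
- boom_tip (a point): end of the filling machine's boom, fixed: a 24 mm clamp on a rod that comes from the left (rod 320 to 370 mm above the desk, from 190 mm left of the robot's middle). Obstacle for an arm that comes from the left or works under it: go over it, or keep the work to its right
Not all that is in view belongs to the job. What is meant by the part that bears cap_center is not blue, orange or pink, and is the smaller of those in its own colour.

How it is judged:
By the outcome, as a careful person would: the job done as asked, in the order asked, and still so for the second after the job is handed in, while the arm keeps its last pose, push and grip.
It also fails if it takes over 72 s, if anything falls off the work surface, if the arm or the gripper's body presses on something with over 40 N, if the wrist force passes 120 N, or if a joint passes its speed limit or range.

## Working session

There is one attempt and no reset: what is moved stays moved. The work goes in short steps, Python scripts to look and compute and a tool call to move; the robot and the scene stay as the last step left them, time stands still between calls to the robot, and variables do not carry over. Pictures are saved under pics/ and viewed, at most 10 in all, crops included, and the job is handed in when it is done.

Besides the shell and the picture viewer there is one more tool, called after "Emit:" by a JSON object that holds its "op" and its "data". jog_arm: Moves the arm, as the interface text tells. Its arguments: {"type":"object","properties":{"dp":{"type":"array"},"twist":{"type":"array"},"jaw":{"type":"number"}},"required":["dp","twist"]}

```bash
ls; mkdir -p pics
python3 - <<'E'
from plant import bot
import cv2,numpy as np
o=bot.get_obs(); print(o['time'],o['tool_pos'],o['tcp_rot'],o['contact_force'],o['grip_width'])
a=bot.capture('scene');b=bot.capture('top')
cv2.imwrite('pics/scene.png',a);cv2.imwrite('pics/top.png',b)
for c in('scene','top'):
  p=bot.camera_params(c);print(c,p['fx'],p['cx'],p['cy'],p['k1'],np.round(-p['R'].T@p['t']))
  for l in('terminal_box','cover_grip','cap_center','label_roll_1','glass_beaker','retain_jar','boom_tip'):
    print(l,[(np.round(d['bbox']).tolist(),round(d['confidence'],2)) for d in bot.find_in(c,l)][:5])
E
```

```text
pics
0.0 [ 170.96148017 -495.94242149  226.04420099] [-3.14005392e+00 -2.05301618e-04  3.31843051e-01] [ 0.00756021 -0.39281039 -0.19996824] 91.9058382199363
scene 469.7754385595879 282.57801586569 212.77961369843888 -0.10706064136529146 [ 179. -689. 1021.]
terminal_box [([262.0, 315.0, 43.0, 46.0], 0.6)]
cover_grip []
cap_center [([238.0, 354.0, 19.0, 18.0], 0.73), ([219.0, 334.0, 14.0, 18.0], 0.7), ([238.0, 288.0, 18.0, 20.0], 0.64), ([283.0, 353.0, 20.0, 8.0], 0.57)]
label_roll_1 [([271.0, 213.0, 22.0, 26.0], 0.84)]
glass_beaker [([379.0, 270.0, 32.0, 40.0], 0.83)]
retain_jar []Traceback (most recent call last):
  File "<stdin>", line 9, in <module>
ValueError: it knows: box_mouth, box_posts, cap_center, catch, cover_grip, cover_rim, glass_beaker, label_roll, retain_jar, terminal_box
```

View pics/scene.png

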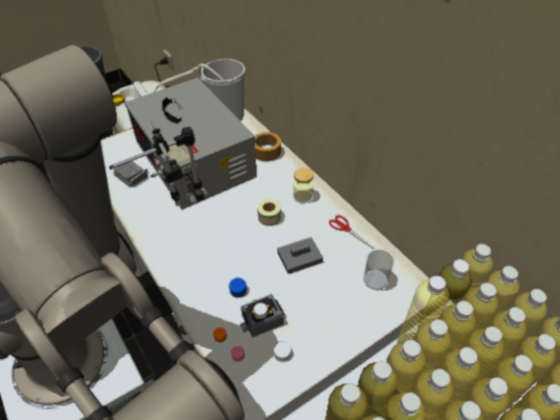

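View pics/top.png

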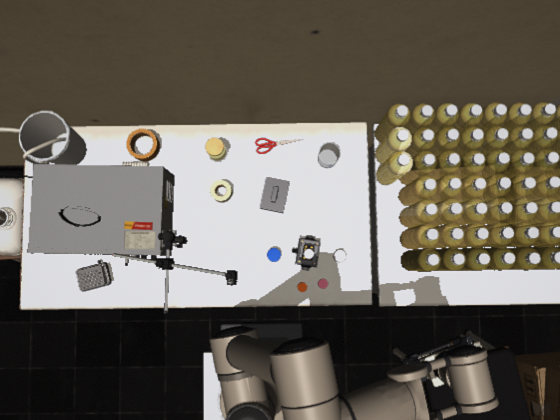

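```bash
cat > h.py <<'E'
from plant import bot
import cv2,numpy as np
def ray(p,uv):
    K=np.array([[p['fx'],0,p['cx']],[0,p['fy'],p['cy']],[0,0,1]]);
    d=(np.array(uv,float)-[p['cx'],p['cy']])/[p['fx'],p['fy']]
    s=d.copy()
    for _ in range(20): s=d/(1+p['k1']*(s@s))
    v=p['R'].T@np.r_[s,1]; return -p['R'].T@p['t'],v
def at(p,uv,z):
    c,v=ray(p,uv); return c+v*(z-c[2])/v[2]
def proj(p,X):
    x=p['R']@np.array(X,float)+p['t']; s=x[:2]/x[2]; s=s*(1+p['k1']*(s@s))
    return s*[p['fx'],p['fy']]+[p['cx'],p['cy']]
E
python3 - <<'E'
from h import *
for c in('top',):
  p=bot.camera_params(c);print(c,p['fx'],p['cx'],p['cy'],p['k1'],np.round(-p['R'].T@p['t']),np.round(p['R'],2))
  for l,z in(('terminal_box',25),('cover_grip',36),('cover_rim',12),('cap_center',50),('label_roll',45),('glass_beaker',45),('retain_jar',94)):
    print(l,[(np.round(d['bbox']).tolist(),round(d['confidence'],2),np.round(at(p,d['bbox'][:2],z)).tolist()) for d in bot.find_in(c,l)][:5])
E
```

```text
top 534.4810170617765 280.1851975781923 212.58829426883202 -0.01925933092280371 [ 421.  -92. 1723.] [[-0.02 -1.   -0.  ]
 [-1.    0.02 -0.1 ]
 [ 0.1   0.   -1.  ]]
terminal_box [([306.0, 253.0, 27.0, 33.0], 0.83, [459.0, -173.0, 25.0])]
cover_grip [([274.0, 195.0, 30.0, 35.0], 0.72, [643.0, -72.0, 36.0]), ([305.0, 254.0, 27.0, 35.0], 0.26, [456.0, -168.0, 36.0])]
cover_rim []
cap_center [([305.0, 288.0, 8.0, 6.0], 0.54, [349.0, -164.0, 50.0]), ([275.0, 257.0, 11.0, 18.0], 0.42, [447.0, -72.0, 50.0]), ([307.0, 255.0, 10.0, 8.0], 0.41, [453.0, -172.0, 50.0]), ([325.0, 285.0, 7.0, 4.0], 0.38, [359.0, -228.0, 50.0])]
label_roll [([223.0, 190.0, 26.0, 26.0], 0.69, [662.0, 90.0, 45.0])]
glass_beaker [([330.0, 154.0, 22.0, 28.0], 0.61, [771.0, -252.0, 45.0])]
retain_jar [([217.0, 151.0, 24.0, 20.0], 0.83, [776.0, 102.0, 94.0])]
```

Candidates for the cap, in scene pixels: white in the box (261,310), white on the desk (283,350), blue (237,287), orange (220,334) and pink (238,353). By the description it is white and the smaller of the two whites, so the one in the box. I'll check that close up with the wrist camera.

Emit:
{"op": "jog_arm", "data": {"dp": [[0.045,-0.03,-0.012],[0.045,-0.03,-0.012],[0.045,-0.03,-0.012],[0.045,-0.03,-0.012],[0.045,-0.03,-0.012],[0.045,-0.03,-0.012],[0,0,0],[0,0,0]], "twist": [0,0,0,0,0,0,0,0]}}

```text
time: 1.75
tool_pos: [367.5, -238.4, 298.6]
tcp_rot: [3.141, 0.0, 0.333]
contact_force: [0.1, -0.0, 0.1]
grip_width: 91.7
finger_force: 0.0
```

Run:
```python
from h import *
o=bot.get_obs(); print(o['time'],o['tool_pos'],o['tcp_rot'],o['contact_force'])
p=bot.camera_params('wrist');a=bot.capture('wrist');cv2.imwrite('pics/w1.png',a)
print(-p['R'].T@p['t'],p['R'].round(2),p['fx'])
for l,z in(('terminal_box',25),('box_mouth',50),('cover_grip',36),('cap_center',60),('catch',40)):
  print(l,[(np.round(d['bbox']).tolist(),round(d['confidence'],2),np.round(at(p,d['bbox'][:2],z)).tolist()) for d in bot.find_in('wrist',l)][:5])
```

```text
1.75 [ 367.49101804 -238.36214777  298.59770819] [3.14132913e+00 4.64533885e-04 3.32568344e-01] [ 0.08014802 -0.02359217  0.0824185 ]
[ 438.53799662 -212.54917513  455.06657657] [[ 0.33 -0.95 -0.  ]
 [-0.91 -0.31  0.28]
 [-0.26 -0.09 -0.96]] 306.49375504408215
terminal_box [([256.0, 98.0, 76.0, 87.0], 0.66, [462.0, -175.0, 25.0]), ([255.0, 101.0, 26.0, 32.0], 0.38, [457.0, -175.0, 25.0])]
box_mouth [([256.0, 97.0, 73.0, 85.0], 0.83, [461.0, -176.0, 50.0])]
cover_grip []
cap_center [([220.0, 168.0, 25.0, 25.0], 0.92, [363.0, -160.0, 60.0]), ([179.0, 76.0, 37.0, 38.0], 0.91, [453.0, -83.0, 60.0]), ([254.0, 102.0, 26.0, 29.0], 0.84, [454.0, -177.0, 60.0]), ([268.0, 180.0, 17.0, 25.0], 0.67, [368.0, -224.0, 60.0]), ([323.0, 132.0, 32.0, 28.0], 0.63, [449.0, -269.0, 60.0])]
catch [([240.0, 131.0, 22.0, 13.0], 0.68, [415.0, -170.0, 40.0])]
```

View pics/w1.png

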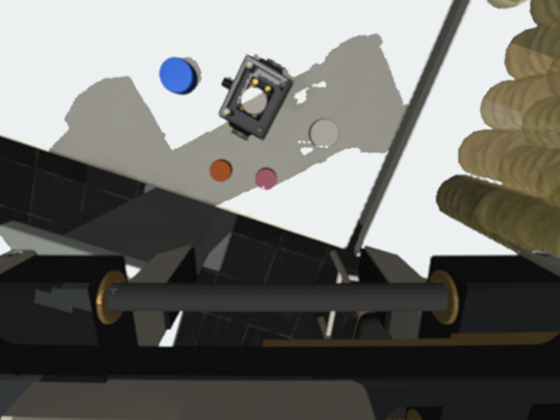

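The wrist picture shows the box at (256,98) with a white cap in it at (254,102). The other white cap, at (323,132), is about 10 to 20% larger even though it lies lower, so the box cap is the smaller white one. I'm going closer to check.

Emit:
{"op": "jog_arm", "data": {"dp": [[0.029,-0.015,0.04],[0.029,-0.015,0.04],[0,0,0],[0,0,0]], "twist": [0,0,0,0]}}

```text
time: 2.55
tool_pos: [412.8, -191.8, 219.4]
tcp_rot: [3.141, -0.0, 0.332]
contact_force: [0.3, 0.9, -0.1]
grip_width: 91.8
finger_force: 0.0
```

```bash
cat >> h.py <<'E'
def look(name,items,pic=None,crop=None):
    p=bot.camera_params(name);a=bot.capture(name)
    if pic: cv2.imwrite('pics/'+pic,a if crop is None else cv2.resize(a[crop[1]:crop[3],crop[0]:crop[2]],None,fx=crop[4],fy=crop[4],interpolation=2))
    for l,z in items:
        for d in bot.masks_of(name,l)[:5]:
            m=d['pixels'].astype(np.uint8); c=cv2.findContours(m,0,2)[0]
            c=max(c,key=cv2.contourArea)[:,0]
            q=np.array([at(p,u,z)[:2] for u in c],np.float32)
            r=cv2.minAreaRect(q)
            print(l,round(d['confidence'],2),'px',np.round(d['bbox']).tolist(),'c',np.round(at(p,d['bbox'][:2],z)[:2],1),'rect',np.round(r[0],1),np.round(r[1],1),round(r[2],1))
    return p,a
E
python3 - <<'E'
from h import *
o=bot.get_obs(); print(o['time'],o['tool_pos'],o['tcp_rot'])
look('wrist',(('terminal_box',40),('box_mouth',50),('cap_center',60),('catch',40)),'w2.png',(140,20,440,245,2.6))
E
```

```text
2.55 [ 412.82404591 -191.80786853  219.36113559] [ 3.14062167e+00 -1.90168482e-04  3.31545162e-01]
terminal_box 0.85 px [279.0, 146.0, 88.0, 100.0] c [ 463.4 -175.7] rect [ 463.4 -168.1] [ 81.4 100.5] 82.0
cap_center 0.87 px [234.0, 227.0, 27.0, 32.0] c [ 367.5 -156.2] rect [ 370.  -157.5] [30.  27.3] 17.5
cap_center 0.84 px [278.0, 156.0, 29.0, 33.0] c [ 455.2 -176.7] rect [ 456.5 -175.4] [30.1 28.6] 19.0
cap_center 0.84 px [356.0, 184.0, 41.0, 34.0] c [ 454.9 -263.7] rect [ 453.7 -262.1] [36.  39.3] 19.0
cap_center 0.81 px [186.0, 122.0, 46.0, 42.0] c [456.8 -79.7] rect [458.2 -79.5] [39.1 43.9] 18.7
cap_center 0.71 px [289.0, 237.0, 22.0, 27.0] c [ 376.2 -216.9] rect [ 378.4 -213.9] [30.2 26.4] 19.0
catch 0.63 px [296.0, 114.0, 29.0, 21.0] c [ 500.6 -181.6] rect [ 503.  -181.3] [33.6  6.7] 79.6
```

View pics/w2.png

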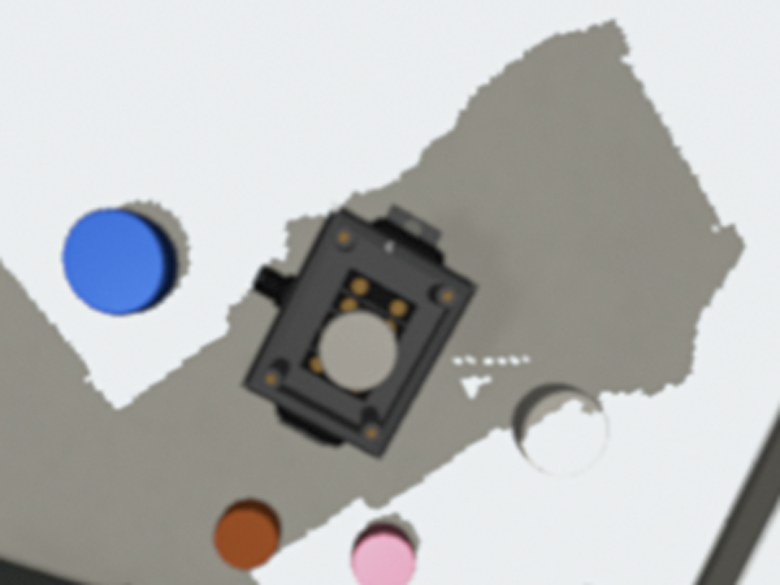

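The close crop confirms it: the white cap in the box at crop (358,350) is about 30 mm across, and the white one on the desk at (562,428) is about 38 mm. The box's mouth corners are near (340,210), (475,290), (380,457) and (247,383), with the stub on the left.

Run:
```python
from h import *
o=bot.get_obs(); p=bot.camera_params('wrist')
f=lambda u,z: at(p,(140+(u[0]-1.3+.5)/2.6,20+(u[1]-.8)/2.6),z)[:2]
for z in (40,50):
  q=np.array([f(u,z) for u in((340,210),(475,290),(380,457),(247,383))])
  print(z,q.round(1).tolist(),q.mean(0),np.linalg.norm(np.diff(q,axis=0,append=q[:1]),axis=1))
  for a,b in((3,0),(2,1),(0,1),(3,2)): print(np.degrees(np.arctan2(*(q[b]-q[a])[::-1])))
q=np.array([f(u,50) for u in((344,237),(448,295),(371,433),(270,378))]);print('posts',q.mean(0),np.linalg.norm(np.diff(q,axis=0,append=q[:1]),axis=1))
for a,b in((3,0),(2,1),(0,1),(3,2)): print(np.degrees(np.arctan2(*(q[b]-q[a])[::-1])))
print('cap',f((358,351),60),f((358+39.5,351),60),f((562,428),20),f((528-14,428),20))
```

```text
40 [[504.7, -151.8], [493.4, -213.8], [414.9, -200.3], [426.8, -136.7]] [ 459.93596304 -175.65068068] [63.04741759 79.67317709 64.69232139 79.36904701]
-10.939149278938844
-9.754470936082136
-100.34623190410345
-100.61559081520501
50 [[504.1, -152.2], [493.1, -212.4], [416.9, -199.3], [428.5, -137.6]] [ 460.63908942 -175.36345651] [61.17232588 77.30361907 62.76830864 77.00853412]
-10.939149278938869
-9.754470936082114
-100.34623190410338
-100.61559081520508
posts [ 460.43409977 -174.50694875] [46.6597224  63.36221582 47.17753256 62.65709817]
-10.09051718433155
-9.615730631064565
-99.06892367078726
-99.93389321239975
cap [ 456.25888002 -175.98213326] [ 461.28945724 -190.61753037] [ 450.34693843 -275.98690808] [ 443.2337119  -255.34550863]
```

Emit:
{"op": "jog_arm", "data": {"dp": [[0.0155,0,0.03],[0.0155,0,0.04],[0.0155,-0.001,0.04],[0,0,0.035],[0,0,0],[0,0,0]], "twist": [0,0,0,0,0,0]}}

```text
time: 3.55
tool_pos: [457.1, -175.6, 75.1]
tcp_rot: [3.14, -0.001, 0.331]
contact_force: [-0.0, -0.5, 0.5]
grip_width: 92.1
finger_force: 0.0
```

Run:
```python
from h import *
o=bot.get_obs(); print(o['time'],o['tool_pos'],o['contact_force'])
look('wrist',(('cap_center',60),('terminal_box',50),('cover_grip',36)),'w3.png')
```

```text
3.55 [ 457.10456301 -175.63184164   75.13139125] [-0.00084081 -0.53336492  0.52126114]
cap_center 0.96 px [136.0, 186.0, 78.0, 68.0] c [470.1 -84.7] rect [470.4 -83.4] [36.9 45.2] 52.5
cap_center 0.8 px [405.0, 264.0, 43.0, 29.0] c [ 475.9 -251. ] rect [ 479.  -251.4] [34.5  6.6] 75.2
cap_center 0.8 px [293.0, 331.0, 30.0, 18.0] c [ 408.4 -202.1] rect [ 409.1 -201.8] [13.7 23.2] 16.5
cap_center 0.66 px [281.0, 250.0, 49.0, 56.0] c [ 459.9 -175.8] rect [ 460.1 -174.5] [35.8 29.2] 19.0
cap_center 0.66 px [214.0, 328.0, 39.0, 39.0] c [ 393.4 -152.5] rect [ 393.3 -153.8] [26.7 25.1] 15.0
terminal_box 0.59 px [283.0, 218.0, 146.0, 132.0] c [ 476.7 -171.2] rect [ 470.8 -167.3] [78.9 95.7] 82.2
terminal_box 0.41 px [228.0, 6.0, 23.0, 11.0] c [ 576.7 -106.3] rect [ 577.1 -106. ] [ 4.2 10.4] 18.7
```

View pics/w3.png

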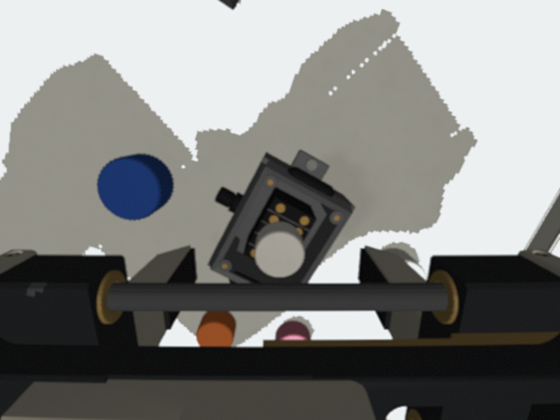

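The cap's top is centred at (280,250), midway between the fingers (195 and 362). I'm going down to about z = 52 mm and closing.

Emit:
{"op": "jog_arm", "data": {"dp": [[0,0,0.012],[0,0,0.011],[0,0,0],[0,0,0]], "twist": [0,0,0,0]}}

```text
time: 4.25
tool_pos: [456.4, -174.9, 50.5]
tcp_rot: [-3.141, 0.0, 0.332]
contact_force: [-0.1, -0.2, 0.5]
grip_width: 91.9
finger_force: 0.0
```

Emit:
{"op": "jog_arm", "data": {"dp": [[0,0,0],[0,0,0],[0,0,0],[0,0,0],[0,0,0],[0,0,0]], "twist": [0,0,0,0,0,0], "jaw": 0.02}}

```text
time: 5.0
tool_pos: [456.4, -174.9, 50.7]
tcp_rot: [3.142, -0.0, 0.332]
contact_force: [0.2, 0.1, 0.4]
grip_width: 36.5
finger_force: 0.0
```

Emit:
{"op": "jog_arm", "data": {"dp": [[0,0,0],[0,0,0],[0,0,0]], "twist": [0,0,0], "jaw": 0.02}}

```text
time: 5.38
tool_pos: [456.4, -174.9, 50.7]
tcp_rot: [3.142, 0.0, 0.332]
contact_force: [0.2, -0.5, -0.2]
grip_width: 29.5
finger_force: 30.0
```

Emit:
{"op": "jog_arm", "data": {"dp": [[0,0,-0.02],[0,0,-0.03],[0,0,-0.04],[0,0,-0.02],[0,0,0]], "twist": [0,0,0,0,0]}}

```text
time: 6.0
tool_pos: [457.1, -175.3, 162.0]
tcp_rot: [3.139, -0.002, 0.332]
contact_force: [0.6, -0.0, -1.0]
grip_width: 29.6
finger_force: 30.0
```

Run:
```python
from h import *
o=bot.get_obs(); print(o['time'],o['tool_pos'],o['contact_force'],o['grip_width'])
look('wrist',(('cap_center',150),('terminal_box',40),('cover_grip',36)),'w4.png')
look('top',(('cover_grip',24),('terminal_box',50)))
```

```text
6.0 [ 457.14608692 -175.31514334  161.9798685 ] [ 0.63329553 -0.00877352 -1.01350944] 29.571637686343095
cap_center 0.95 px [175.0, 172.0, 53.0, 51.0] c [ 486.2 -104.4] rect [ 487.3 -103.3] [25.8 29.5] 50.1
cap_center 0.78 px [368.0, 236.0, 43.0, 38.0] c [ 486.1 -220.4] rect [ 485.3 -219.1] [23.1 25.4] 18.9
cap_center 0.59 px [277.0, 259.0, 56.0, 53.0] c [ 454.9 -174.8] rect [ 455.4 -174.3] [32.3 34. ] 20.3
terminal_box 0.68 px [281.0, 193.0, 106.0, 100.0] c [ 471.9 -173.2] rect [ 466.6 -167.5] [ 83.5 102.7] 81.4
cover_grip 0.95 px [277.0, 197.0, 29.0, 40.0] c [639.3 -80.7] rect [647.5 -74. ] [ 78.1 107.6] 76.9
```

View pics/w4.png

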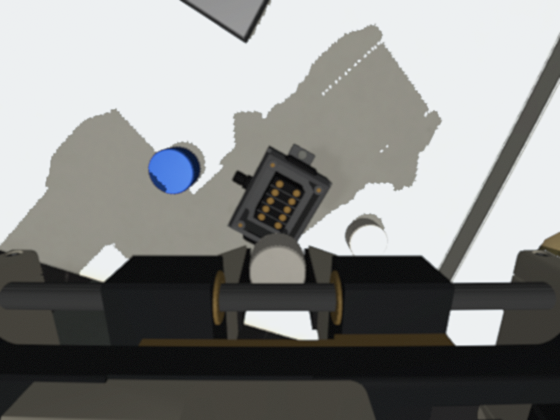

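The cap is in the gripper at (277,262) and the box is empty. I'm carrying it to about (610,-270).

Emit:
{"op": "jog_arm", "data": {"dp": [[0.0285,0.035,0],[0.0285,0.035,0],[0.0285,0.035,0.01],[0.0285,0.035,0.03],[0,0,0.04],[0,0,0.04],[0,0,0.022],[0,0,0],[0,0,0]], "twist": [0,0,0,0,0,0,0,0,0]}}

```text
time: 7.48
tool_pos: [610.3, -270.5, 19.6]
tcp_rot: [3.141, -0.001, 0.332]
contact_force: [0.8, -0.2, 1.3]
grip_width: 29.4
finger_force: 30.0
```

Emit:
{"op": "jog_arm", "data": {"dp": [[0,0,0.005],[0,0,0.0025],[0,0,0],[0,0,0]], "twist": [0,0,0,0]}}

```text
time: 7.98
tool_pos: [609.9, -270.2, 11.4]
tcp_rot: [3.141, -0.0, 0.332]
contact_force: [0.5, 1.0, 0.2]
grip_width: 29.7
finger_force: 30.0
```

Emit:
{"op": "jog_arm", "data": {"dp": [[0,0,0.001],[0,0,0]], "twist": [0,0]}}

```text
time: 8.22
tool_pos: [610.0, -270.2, 10.7]
tcp_rot: [3.141, -0.0, 0.332]
contact_force: [-1.3, 1.4, 3.5]
grip_width: 29.3
finger_force: 30.0
```

Emit:
{"op": "jog_arm", "data": {"dp": [[0,0,0],[0,0,0],[0,0,0],[0,0,0],[0,0,0],[0,0,0]], "twist": [0,0,0,0,0,0], "jaw": 0.07}}

```text
time: 8.98
tool_pos: [609.7, -270.1, 10.2]
tcp_rot: [3.142, 0.0, 0.332]
contact_force: [0.3, -0.7, -0.2]
grip_width: 70.0
finger_force: 0.0
```

Run:
```python
from h import *
o=bot.get_obs(); print(o['time'],o['tool_pos'],o['contact_force'],o['grip_width'])
p=bot.camera_params('top'); print([proj(p,X).round() for X in((647,-74,36),)])
```

```text
8.975 [ 609.74257666 -270.14328742   10.19497902] [ 0.28522857 -0.69114195 -0.21603903] 70.0309900073291
[array([274., 194.])]
```

Emit:
{"op": "jog_arm", "data": {"dp": [[0,0,-0.03],[0,0,-0.06],[0,0,-0.06],[0,0,-0.06],[0,0,0],[0,0,0]], "twist": [0,0,10,10,10,2]}}

```text
time: 9.72
tool_pos: [609.7, -270.1, 220.7]
tcp_rot: [3.141, -0.001, -0.227]
contact_force: [-0.0, -0.2, -0.7]
grip_width: 69.5
finger_force: 0.0
```

Run:
```python
from h import *
a=bot.capture('top')
o=bot.get_obs(); print(o['time'],o['tool_pos'],o['tcp_rot'],o['contact_force'],o['grip_width'])
P=bot.camera_params('top');S=bot.camera_params('scene')
c1,v1=ray(P,(233,277))
for uv in((186,135),(165,190),(185,160)):
  c2,v2=ray(S,uv)
  t=np.linalg.lstsq(np.c_[v1,-v2],c2-c1,rcond=None)[0]; print(uv,c1+v1*t[0],c2+v2*t[1])
for l,z in(('cover_grip',24),('cap_center',20)):
  for d in bot.masks_of('top',l): print(l,d['confidence'],d['bbox'],at(P,d['bbox'][:2],z))
look('wrist',(('cap_center',20),('cover_grip',24)))
```

```text
9.775 [ 609.37084227 -269.94578014  219.62811878] [-3.14132395e+00  1.16767088e-03 -2.26853274e-01] [-1.05407471  0.39366888 -0.39851671] 70.08776571428578
(186, 135) [395.45924953  20.98265978 466.7778416 ] [426.663887     8.48284475 465.0173748 ]
(165, 190) [392.50273248  33.98510132 322.05193329] [368.33159665  41.3668459  323.20890014]
(185, 160) [394.1118982   26.90816489 400.82298944] [417.7413925   17.7677753  399.51908756]
cover_grip 0.76 [274.8, 195.0, 28.5, 38.4] [645.4931618  -74.97884397  24.        ]
cap_center 0.67 [274.4, 255.8, 14.4, 17.5] [451.30451837 -70.91266123  20.        ]
cap_center 0.39 [335.0, 208.9, 9.8, 3.0] [ 598.16641852 -267.2003938    20.        ]
cap_center 0.86 px [280.0, 191.0, 27.0, 27.0] c [ 607.5 -271.9] rect [ 610.7 -270.3] [29.6 32.4] 77.2
cap_center 0.57 px [310.0, 314.0, 25.0, 7.0] c [ 433.9 -274.3] rect [ 433.4 -272.1] [26.9  9.3] 77.1
cover_grip 0.96 px [110.0, 193.0, 82.0, 88.0] c [650.6 -76. ] rect [646.6 -77.2] [ 87.6 103.4] 77.3
```

Emit:
{"op": "jog_arm", "data": {"dp": [[-0.0145,-0.049,0],[-0.0145,-0.049,0],[-0.0145,-0.049,0],[-0.0145,-0.049,0],[0,0,0],[0,0,0]], "twist": [0,0,0,0,0,0], "jaw": 0.06}}

```text
time: 10.78
tool_pos: [597.4, -66.4, 220.1]
tcp_rot: [3.141, 0.0, -0.226]
contact_force: [-0.4, -0.3, 0.9]
grip_width: 60.0
finger_force: 0.0
```

Run:
```python
from h import *
o=bot.get_obs(); print(o['time'],o['tool_pos'],o['tcp_rot'],o['contact_force'],o['grip_width'])
look('wrist',(('cover_grip',24),('cover_grip',0),('cover_rim',0)),'w5.png',(150,40,430,250,2.8))
```

```text
10.775 [597.39714673 -66.3969966  220.05170028] [ 3.14102234e+00  4.45508139e-05 -2.25580938e-01] [-0.42314833 -0.31357039  0.91998203] 60.025981089269465
cover_grip 0.91 px [271.0, 146.0, 71.0, 92.0] c [649.4 -69.9] rect [646.6 -71.3] [ 75.4 101.2] 77.4
cover_grip 0.91 px [271.0, 146.0, 71.0, 92.0] c [647.9 -69. ] rect [645.  -70.6] [ 80.6 108.1] 77.4
cover_rim 0.66 px [273.0, 145.0, 72.0, 98.0] c [648.9 -71.6] rect [645.9 -70.7] [ 82.7 110.2] 77.5
```

View pics/w5.png

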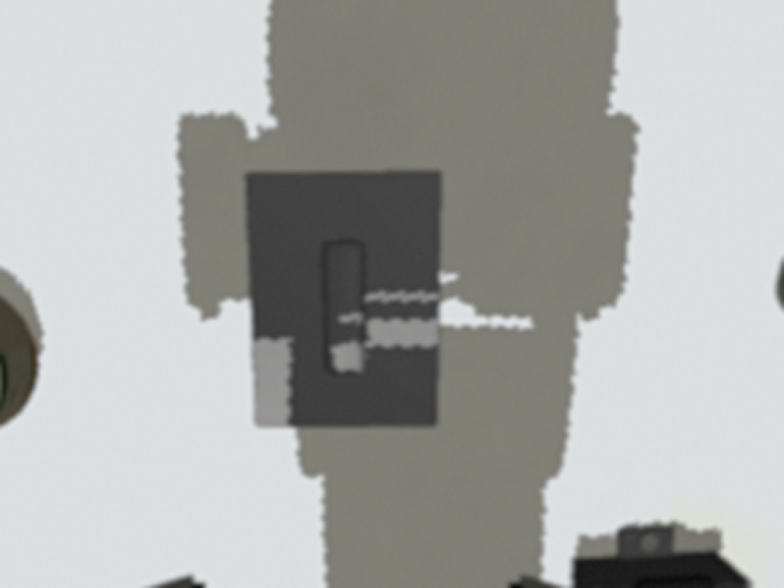

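The cover fills crop corners (247,173), (440,171), (437,426) and (253,426), with the rib top from (322,241) to (364,375). It is almost aligned with the tool.

Run:
```python
from h import *
p=bot.camera_params('wrist'); o=bot.get_obs()
f=lambda u,z: at(p,(150+(u[0]-.9)/2.8,40+(u[1]-.9)/2.8),z)[:2]
for z,U in((24,((247,173),(440,171),(437,426),(253,426))),(48,((322,241),(364,241),(364,374),(328,375)))):
  q=np.array([f(u,z) for u in U]);c=q.mean(0)
  print(z,q.round(1).tolist(),c,np.linalg.norm(np.diff(q,axis=0,append=q[:1]),axis=1))
  for a,b in((3,0),(2,1),(0,1),(3,2)): print(np.degrees(np.arctan2(*(q[b]-q[a])[::-1])))
  y=o['tcp_rot'][2]; d=c-o['tool_pos'][:2]
  print('tool dx,dy',d@[np.cos(y),np.sin(y)],d@[np.sin(y),-np.cos(y)])
```

```text
24 [[703.7, -47.0], [687.5, -120.1], [588.8, -98.6], [606.3, -23.5]] [646.5797242  -72.30047547] [ 74.85843649 100.97437883  77.14742652 100.25258708]
-13.591070480822948
-12.286523249603748
-102.52072653746987
-103.06915942793425
tool dx,dy 49.08354635839659 -6.384063654647115
48 [[672.2, -70.3], [668.7, -85.4], [620.7, -74.3], [623.5, -60.8]] [646.27892293 -72.67938552] [15.48499484 49.25799751 13.83676542 49.67760541]
-11.027053686185742
-12.933516193079159
-103.08001676152992
-101.47364706352484
tool dx,dy 48.876287404546424 -5.946916139583327
```

Emit:
{"op": "jog_arm", "data": {"dp": [[0.025,-0.003,0.02],[0.024,-0.003,0.04],[0,0,0.05],[0,0,0.045],[0,0,0],[0,0,0]], "twist": [0,0,0,0,0,0]}}

```text
time: 11.72
tool_pos: [647.6, -72.1, 67.1]
tcp_rot: [3.141, -0.003, -0.227]
contact_force: [1.0, -0.1, 0.7]
grip_width: 59.4
finger_force: 0.0
```

Run:
```python
from h import *
o=bot.get_obs(); print(o['time'],o['tool_pos'],o['tcp_rot'],o['contact_force'],o['grip_width'])
look('wrist',(('cover_grip',24),),'w6.png')
```

```text
11.725 [647.58237265 -72.12457335  67.0735873 ] [ 3.14146443e+00 -2.79394361e-03 -2.27363061e-01] [ 1.00213753 -0.09563292  0.68025796] 59.4084864464961
cover_grip 0.95 px [278.0, 219.0, 119.0, 128.0] c [660.1 -74.1] rect [656.4 -73.2] [76.5 89.3] 77.2
```

View pics/w6.png

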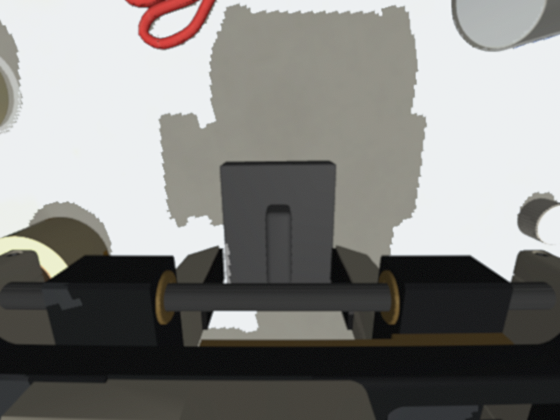

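The rib lies at column 278, midway between the fingers (222 and 333). I'm going down to close on it.

Emit:
{"op": "jog_arm", "data": {"dp": [[0,0,0.018],[0,0,0.018],[0,0,0.003],[0,0,0],[0,0,0]], "twist": [0,0,0,0,0]}}

```text
time: 12.45
tool_pos: [646.8, -71.3, 26.4]
tcp_rot: [3.142, -0.001, -0.227]
contact_force: [1.1, 0.2, -0.3]
grip_width: 59.9
finger_force: 0.0
```

Emit:
{"op": "jog_arm", "data": {"dp": [[0,0,0.001],[0,0,0],[0,0,0],[0,0,0],[0,0,0],[0,0,0],[0,0,0]], "twist": [0,0,0,0,0,0,0], "jaw": 0.005}}

```text
time: 13.32
tool_pos: [646.4, -71.4, 25.2]
tcp_rot: [3.141, -0.0, -0.227]
contact_force: [0.6, -1.2, -0.3]
grip_width: 16.1
finger_force: 30.0
```

Emit:
{"op": "jog_arm", "data": {"dp": [[0,0,-0.02],[0,0,-0.04],[0,0,-0.06],[0,0,-0.02],[0,0,0],[0,0,0]], "twist": [0,0,0,0,0,0]}}

```text
time: 14.08
tool_pos: [645.5, -71.1, 163.4]
tcp_rot: [3.142, 0.003, -0.227]
contact_force: [-0.2, 0.1, -0.9]
grip_width: 15.8
finger_force: 30.0
```

Run:
```python
from h import *
o=bot.get_obs(); print(o['time'],o['tool_pos'],o['tcp_rot'],o['contact_force'],o['moment'],o['grip_width'])
look('wrist',(('cover_grip',164),))
```

```text
14.075 [645.50891163 -71.07601758 163.42826228] [ 3.14151798e+00  2.94285390e-03 -2.26736609e-01] [-0.21790799  0.05446772 -0.86647635] [0.03527331 0.06704662 0.02459631] 15.847712715262887
cover_grip 0.7 px [276.0, 250.0, 145.0, 171.0] c [654.5 -71.3] rect [667.3 -74.4] [74.9 66.2] 77.3
```

Emit:
{"op": "jog_arm", "data": {"dp": [[0,0,-0.01],[-0.03,0.044,-0.01],[-0.03,0.044,-0.01],[-0.03,0.044,-0.01],[-0.044,0,-0.012],[-0.044,0,-0.012],[-0.044,0,-0.012],[-0.044,0,-0.011],[0,0,0],[0,0,0]], "twist": [-2.8,0,0,0,0,0,0,0,0,0]}}

```text
time: 15.42
tool_pos: [361.6, -154.3, 251.8]
tcp_rot: [-3.142, -0.0, -0.178]
contact_force: [0.0, -1.4, -1.2]
grip_width: 16.2
finger_force: 30.0
```

Run:
```python
from h import *
o=bot.get_obs(); print(o['time'],o['tool_pos'],o['tcp_rot'],o['contact_force'],o['moment'],o['grip_width'])
look('wrist',(('terminal_box',40),('box_mouth',50),('catch',40)),'w7.png',(160,20,420,220,3))
```

```text
15.425 [ 361.56989237 -154.30144841  251.84159543] [-3.14151699e+00 -1.86069751e-05 -1.78212280e-01] [ 0.02373486 -1.40117892 -1.16441191] [ 0.06371098  0.0686887  -0.01688772] 16.182008850932508
terminal_box 0.62 px [276.0, 102.0, 76.0, 93.0] c [ 459.4 -169.8] rect [ 459.2 -167.2] [80.5 98.2] 80.2
box_mouth 0.68 px [276.0, 102.0, 71.0, 95.0] c [ 459.9 -169.5] rect [ 458.5 -167.2] [78.4 97.6] 80.1
catch 0.7 px [282.0, 142.0, 26.0, 3.0] c [ 414.8 -167.7] rect [ 417.2 -166.3] [30.5  5.7] 79.8
catch 0.44 px [281.0, 60.0, 31.0, 4.0] c [ 502.1 -182.7] rect [ 502.9 -181.5] [30.8  5.1] 79.8
```

View pics/w7.png

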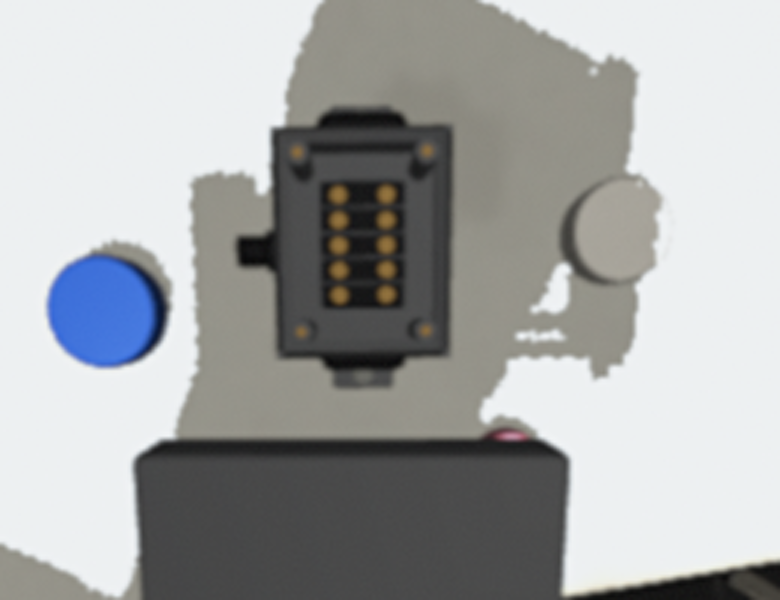

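The box is empty. Its corners are near (274,129), (450,127), (447,354) and (281,354), with posts at (298,152), (427,150), (425,330) and (302,331). The cover's front edge runs from (137,460) to (567,460).

Run:
```python
from h import *
p=bot.camera_params('wrist'); o=bot.get_obs(); y=o['tcp_rot'][2]; T=o['tool_pos']
f=lambda u,z: at(p,(160+(u[0]-1)/3,20+(u[1]-1)/3),z)[:2]
for n,z,U in(('rim',50,((274,129),(450,127),(447,354),(281,354))),('posts',50,((298,152),(427,150),(425,330),(302,331)))):
  q=np.array([f(u,z) for u in U]);c=q.mean(0)
  print(n,c,np.linalg.norm(np.diff(q,axis=0,append=q[:1]),axis=1))
  print([np.degrees(np.arctan2(*(q[b]-q[a])[::-1])).round(2) for a,b in((3,0),(2,1),(0,1),(3,2))])
  d=c-T[:2]; print('tool dx,dy',d@[np.cos(y),np.sin(y)],d@[np.sin(y),-np.cos(y)])
q=np.array([f(u,T[2]-1.2) for u in((137,460),(567,460))])-T[:2]
print('cover front in tool',q@[np.cos(y),np.sin(y)],q@[np.sin(y),-np.cos(y)])
print(proj(p,T),p['cx'])
```

```text
rim [ 459.41393424 -174.17206146] [62.76619466 79.00078593 62.90405803 78.3484021 ]
[np.float64(-9.48), np.float64(-9.39), np.float64(-99.55), np.float64(-100.14)]
tool dx,dy 99.66197254963943 2.4375760244215146
posts [ 459.9070122  -174.25074352] [46.27364459 62.58989624 46.29814713 62.29297684]
[np.float64(-9.65), np.float64(-9.62), np.float64(-99.33), np.float64(-99.69)]
tool dx,dy 100.16119733294094 2.4280180176341895
cover front in tool [50.80973187 50.83176383] [-38.46897108  35.61286246]
[279.52531963 263.93335353] 277.0106913543058
```

Emit:
{"op": "jog_arm", "data": {"dp": [[0.0335,0.0012,0],[0.0335,0.0012,0.01],[0.0337,0.0012,0.04],[0,0,0.045],[0,0,0.04],[0,0,0.025],[0,0,0],[0,0,0],[0,0,0]], "twist": [-0.4,0,0,0,0,0,0,0,0]}}

```text
time: 16.75
tool_pos: [460.7, -175.4, 93.4]
tcp_rot: [3.141, -0.002, -0.171]
contact_force: [0.0, 0.6, -0.6]
grip_width: 15.6
finger_force: 30.0
```

Emit:
{"op": "jog_arm", "data": {"dp": [[0,0,0.01],[0,0,0.006],[0,0,0],[0,0,0]], "twist": [0,0,0,0]}}

```text
time: 17.25
tool_pos: [459.9, -175.1, 76.2]
tcp_rot: [3.142, 0.0, -0.171]
contact_force: [-0.8, -0.0, -1.0]
grip_width: 16.0
finger_force: 30.0
```

Emit:
{"op": "jog_arm", "data": {"dp": [[0,0,0.002],[0,0,0.002],[0,0,0]], "twist": [0,0,0]}}

```text
time: 17.62
tool_pos: [459.7, -175.0, 72.1]
tcp_rot: [-3.142, 0.0, -0.171]
contact_force: [-0.2, 0.4, -0.8]
grip_width: 15.8
finger_force: 30.0
```

Run:
```python
from h import *
o=bot.get_obs(); print(o['time'],o['tool_pos'],o['tcp_rot'],o['contact_force'],o['moment'],o['grip_width'])
```

```text
17.625 [ 459.71125092 -174.97374081   72.05559187] [-3.14154468e+00  3.17010056e-04 -1.70847734e-01] [-0.17585276  0.35083606 -0.75327759] [ 0.01229814  0.00650196 -0.01411783] 15.84341863926118
```

Emit:
{"op": "jog_arm", "data": {"dp": [[0,0,0.0015],[0,0,0.001],[0,0,0]], "twist": [0,0,0]}}

```text
time: 18.0
tool_pos: [459.8, -175.0, 69.7]
tcp_rot: [3.142, 0.0, -0.171]
contact_force: [-0.1, -0.4, -1.0]
grip_width: 15.8
finger_force: 30.0
```

Emit:
{"op": "jog_arm", "data": {"dp": [[0,0,0.0015],[0,0,0.0005],[0,0,0]], "twist": [0,0,0]}}

```text
time: 18.38
tool_pos: [459.8, -175.1, 67.9]
tcp_rot: [3.141, -0.0, -0.171]
contact_force: [-1.3, 0.8, 1.4]
grip_width: 15.7
finger_force: 30.0
```

Emit:
{"op": "jog_arm", "data": {"dp": [[0,0,0.001],[0,0,0.001],[0,0,0]], "twist": [0,0,0]}}

```text
time: 18.75
tool_pos: [460.4, -175.4, 66.5]
tcp_rot: [3.141, -0.002, -0.171]
contact_force: [-1.0, 0.7, 7.3]
grip_width: 15.3
finger_force: 30.0
```

Emit:
{"op": "jog_arm", "data": {"dp": [[0,0,0.001],[0,0,0.001],[0,0,0]], "twist": [0,0,0]}}

```text
time: 19.12
tool_pos: [460.2, -175.4, 64.2]
tcp_rot: [3.141, -0.001, -0.171]
contact_force: [-2.0, -0.4, 5.0]
grip_width: 15.9
finger_force: 30.0
```

Emit:
{"op": "jog_arm", "data": {"dp": [[0,0,0.001],[0,0,0.001],[0,0,0]], "twist": [0,0,0]}}

```text
time: 19.5
tool_pos: [459.7, -175.1, 61.4]
tcp_rot: [3.142, 0.0, -0.171]
contact_force: [-0.3, -1.2, 0.6]
grip_width: 16.0
finger_force: 30.0
```

Emit:
{"op": "jog_arm", "data": {"dp": [[0,0,0.0015],[0,0,0.001],[0,0,0]], "twist": [0,0,0]}}

```text
time: 19.88
tool_pos: [459.5, -174.8, 58.7]
tcp_rot: [-3.141, 0.001, -0.171]
contact_force: [0.5, -0.1, -3.2]
grip_width: 15.9
finger_force: 30.0
```

Emit:
{"op": "jog_arm", "data": {"dp": [[0,0,0.0015],[0,0,0.001],[0,0,0]], "twist": [0,0,0]}}

```text
time: 20.25
tool_pos: [459.5, -174.9, 56.4]
tcp_rot: [-3.141, 0.001, -0.171]
contact_force: [-0.1, -0.9, -4.9]
grip_width: 16.2
finger_force: 30.0
```

Emit:
{"op": "jog_arm", "data": {"dp": [[0,0,0.001],[0,0,0.0005],[0,0,0]], "twist": [0,0,0]}}

```text
time: 20.62
tool_pos: [459.9, -175.1, 55.4]
tcp_rot: [3.141, -0.0, -0.171]
contact_force: [-0.6, -0.3, -1.0]
grip_width: 16.1
finger_force: 30.0
```

Emit:
{"op": "jog_arm", "data": {"dp": [[0,0,0.0007],[0,0,0.0003],[0,0,0]], "twist": [0,0,0]}}

```text
time: 21.0
tool_pos: [460.0, -175.2, 55.2]
tcp_rot: [3.141, -0.001, -0.171]
contact_force: [-2.7, 1.0, 8.0]
grip_width: 16.0
finger_force: 30.0
```

Emit:
{"op": "jog_arm", "data": {"dp": [[0,0,0.0006],[0,0,0.0006],[0,0,0],[0,0,0],[0,0,0]], "twist": [0,0,0,0,0]}}

```text
time: 21.62
tool_pos: [460.0, -175.1, 55.1]
tcp_rot: [3.141, -0.001, -0.171]
contact_force: [-5.7, 2.6, 18.9]
grip_width: 15.9
finger_force: 30.0
```

Run:
```python
from h import *
for i in range(3):
  o=bot.get_obs(); print(o['time'],o['tool_pos'].round(1),o['tcp_rot'].round(4),o['contact_force'].round(1),o['moment'].round(2),o['grip_width'])
  if i==0: look('wrist',(('cover_grip',54),),'w8.png')
  if i==1: look('top',(('cap_center',20),('glass_beaker',45),('label_roll',45),('retain_jar',94)))
```

```text
21.625 [ 460.  -175.1   55.1] [ 3.1409e+00 -1.4000e-03 -1.7070e-01] [-5.7  2.6 18.9] [0.54 1.07 0.  ] 15.88512073949398
cover_grip 0.65 px [277.0, 249.0, 145.0, 174.0] c [ 468.7 -175.1] rect [ 481.2 -177.3] [76.3 67.4] 80.2
21.725 [ 460.  -175.2   55.1] [ 3.1408e+00 -1.5000e-03 -1.7070e-01] [-6.3  3.3 20.2] [0.56 1.05 0.01] 15.229152683834315
cap_center 0.68 px [272.0, 255.0, 14.0, 17.0] c [453.3 -63.9] rect [455.  -62.6] [42.  30.4] 4.9
cap_center 0.62 px [336.0, 206.0, 11.0, 8.0] c [ 607.1 -271. ] rect [ 607.6 -267.4] [25.7 25.9] 88.6
glass_beaker 0.74 px [327.0, 154.0, 27.0, 28.0] c [ 771.7 -242.3] rect [ 769.4 -250.8] [71.1 83.4] 74.8
label_roll 0.81 px [223.0, 191.0, 21.0, 22.0] c [659.3  89.1] rect [659.8  95.2] [69.8 73.7] 89.6
retain_jar 0.74 px [217.0, 151.0, 27.0, 26.0] c [777.5 101.3] rect [784.3 105.3] [79.2 60.9] 26.0
21.975 [ 460.  -175.2   55.1] [ 3.1409e+00 -1.5000e-03 -1.7070e-01] [-5.7  2.9 19.1] [ 0.56  1.08 -0.01] 15.660589497081268
```

View pics/w8.png

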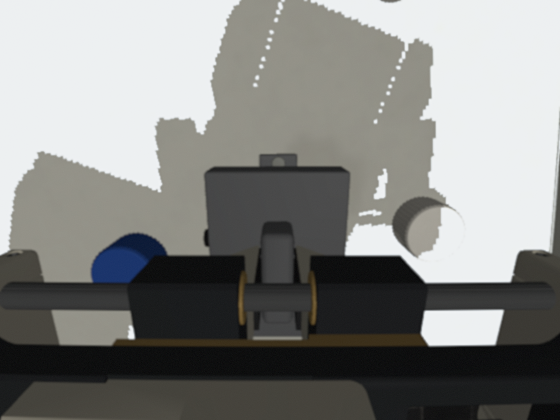

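The cover sits squarely over the box: its front edge is straight from (207,170) to (348,170), with the ear at (278,160). The TCP is at 55.1 mm where 55.2 means home, and the downward push holds at about 19 N. The cap stands at (607,-271) and the roll, beaker and jar have not moved.

```bash
python3 -c "
from plant import bot
print(bot.close_job())"
```

```text
the job is handed in; nothing more can be done
None
```

The white cap stands on the desk more than 100 mm clear of the box, and the cover has snapped on, level and fully home, with the gripper still pressing it at about 19 N when I handed the job in; the roll, beaker and jar were not moved.

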